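# Seat the circuit-board holder in its bench stand

## Task

Lift the circuit-board holder out of its wooden rest and nest its tapered stem in the brass sleeve of the bench stand, with the jaw bar lined up with the long side of the stand's foot. The sleeve gives way stiffly: press the holder down slowly until its collar is flush on the stand's rim, wherever that is, and bear down on it there for about half a second with roughly 16 N, never more than 25 N. Then let go; leave the other things on the bench alone.

Things in the scene. Friction and masses are not known exactly. Their poses are not given: they have to be found in the camera images.
- holder: Loose circuit-board holder, 0.25 to 0.46 kg, upright, stem in the wooden rest. Origin: centre of the stem's lower end; z up, x along the jaw bar. Tapered steel stem 30 mm long, diameter 16 mm below, 40 mm at top. Jaw bar 130 (x) by 16 (y) mm, 40 to 54 mm above the origin; at its ends black jaws 12 (x) by 30 (y) mm, 40 to 84 mm. A half turn about z makes no difference.
- holder_collar (a point): Centre of the underside of the holder's round collar (62 mm diameter, 6 mm thick, on top of the stem): 30 mm above the holder's origin, on its axis.
- holder_grip (a point): Point on the holder's axis 60 mm above its origin, inside its aluminium grip block (36 mm along x, 24 mm along y, from 36 to 76 mm above the origin). Grip here from above, fingers closing along the holder's y.
- stand: Fixed bench stand. Origin: centre of its foot's underside, on the column's axis. Grey foot 130 (x, long side) by 90 (y) by 20 mm, with a socket 80 mm across, 42 mm high. In it a clamped upright steel tube (column), 64 mm outside, 52 mm inside diameter, set to a different height each time: its rim is 74 to 102 mm above the bench (not in the state, found by sight or feel).
- stand_axis (a point): Point on the stand's upright axis 74 mm above the bench, the lowest possible rim height; axes as the stand's. The rim is a 4 mm rubber cushion that gives 1 mm per 6 N. In the tube a brass sleeve 22 mm high, its taper matching the stem, stands 6 to 12 mm proud of the rim, so the stem first seats with its collar 10 to 16 mm above the rim.
- sleeve (a joint): Travel (m) of the brass sleeve down the stand's tube: grows downward, 0 = standing 12 mm proud of the rim, about 0.016 = where it is when the collar is flush (its top then 4 mm below the rim), 0.022 at most. No spring: it slides only under about 4 N or more (plus 120 N per m/s of speed) and stays where left. The reading does not tell how hard the collar bears on the rim.
- rest: Fixed wooden parking rest, block 96 by 96 by 50 mm, with an upright round through hole of 44 mm diameter in the middle. Origin: centre of its underside. The holder's collar lies on its top face, its stem hangs loosely in the hole.
- spool: Bystander: spool 54 mm diameter, 42 mm high, standing. Origin: centre of the underside.
- mug: Bystander: white mug 80 mm diameter, 90 mm high. Origin: centre of the underside.
- driver: Bystander: screwdriver lying on the bench. Origin: its underside, x along it.

How it is judged:
By the outcome, as a careful person would: the job done as asked, in the order asked, and still so for the second after the job is handed in, with the robot touching nothing.
It also fails if it takes over 51 s, if anything falls off the work surface, if the arm or the gripper's body presses on something with over 40 N, if the wrist force passes 120 N, or if a joint passes its speed limit or range.

## Robot

A 6-joint arm with a two-finger parallel gripper is mounted at the origin on the work surface. World frame = base frame: x ahead of the robot, y to its left, z up, the work surface at z = 0. Lengths are in m, angles in rad, forces in N, time in s.
With the tool pointing down it reaches from about 0.3 to 0.825 m from the base axis. Payload 5.4 kg.
Tool frame: the origin (TCP) lies at the very end of the fingers, on their centre line; the grasp point (between the pads) lies 19 mm behind it; z points along the fingers, y is the line along which they close (so a half turn about z gives the same grasp; the last joint's range is limited). The gripper opens to 92 mm and grips with 3 to 60 N. Pads are 20 mm wide; open, the fingers measure 128 mm over their backs; the gripper's body (75 mm by 189 mm) begins 69 mm behind the grasp point.
Start: joints at [0.926, 0.158, 1.597, -0, 1.386, -0.21], TCP at [0.242, 0.521, 0.188] pointing down, gripper open.
Joint ranges: [-2.91, 2.91], [-0.94, 2.29], [0.18, 2.7], [-1.29, 4.43], [0.17, 2.64], [-3, 3]. Speed limits (rad/s): [2.57, 2.57, 3.14, 3.14, 3.14, 3.14].

## Interface

Orientations are given as a rotation vector (axis times angle).
In Python, from workcell import bot gives the robot as it stands. Calls block until the motion is done:
- bot.goto(position, orientation): joint-space move of the TCP to a pose.
- bot.line_to(position, rot=None, max_speed=0.15): straight line of the TCP; rot=None keeps the orientation; max_speed is the mean speed in m/s.
- bot.set_joints(angles): joint-space move.
- bot.set_gripper(opening, newtons=None): opening from 0.0 (shut) to 1.0 (fully open); newtons is the grip in N (None keeps the last); returns when the fingers have stopped.
- bot.hold(seconds).
- bot.inverse_kinematics(position, orientation): joint angles nearest the present ones, or None.
- bot.read_camera(name): name is "scene" or "top"; returns a dict with "pixels" (420x560x3 uint8, blue, green, red), "fx", "fy", "cx", "cy" (pixels), "k1" (the pictures are not rectified: a ray, as slopes to the right and down, at radius r is drawn at 1 + k1 r^2 times it, then the intrinsics apply), "R" (3x3) and "t" (3): a world point X has camera coordinates R X + t. Camera axes: x right, y down, z forward; pixel columns grow to the right and rows downward; lengths in m; the calibration is good to about 2 mm. A picture is of the moment at which its call begins. There is no depth.
A pose or a line that the arm cannot do raises bot.MotionError and nothing moves.
- bot.job_done(): hands the job in; it is judged then, once.
Readings, each from a call of its own:
- bot.current_clock(): time.
- bot.current_joints(): joint angles.
- bot.current_joint_vel(): joint speeds.
- bot.current_effort(): joint torques, N m.
- bot.current_ee_pos(): TCP position.
- bot.current_tool_rot(): TCP orientation.
- bot.current_contact_force(): force on the tool from outside, world axes, zero at the start.
- bot.current_ft_torque(): the same for the moment, N m.
- bot.current_opening(): opening from 0.0 (shut) to 1.0 (fully open).
- bot.current_grip_force(): force on a finger pad.
Only numpy, scipy, OpenCV 4.12 (cv2) and the standard library are available. Lean on these libraries where they do the work, as an engineer would, in place of code of your own. Each camera call takes 0.05 s, during which the arm holds its last target. There are 200 camera calls.

## Working session

There is one attempt and no reset: what is moved stays moved. The work goes in short steps, each a Python script; the robot and the scene stay as the last script left them, time stands still between calls to the robot, and variables do not carry over. Pictures are saved under pics/ and viewed, at most 10 in all, crops included, and the job is handed in when it is done.

```bash
mkdir -p pics; ls; cat > h.py <<'E'
import numpy as np,cv2
from workcell import bot
def cam(n):
    c=bot.read_camera(n); c['R']=np.array(c['R']);c['t']=np.array(c['t']); c['C']=-c['R'].T@c['t']; return c
def ray(c,u,v):
    K=np.array([[c['fx'],0,c['cx']],[0,c['fy'],c['cy']],[0,0,1.]])
    p=cv2.undistortPoints(np.array([[[u,v]]],float),K,np.array([c['k1'],0,0,0.]))[0,0]
    return c['R'].T@np.array([p[0],p[1],1])
def onz(c,u,v,z):
    d=ray(c,u,v); return c['C']+d*(z-c['C'][2])/d[2]
def proj(c,X):
    K=np.array([[c['fx'],0,c['cx']],[0,c['fy'],c['cy']],[0,0,1.]])
    return cv2.projectPoints(np.array(X,float).reshape(-1,1,3),cv2.Rodrigues(c['R'])[0],c['t'],K,np.array([c['k1'],0,0,0.]))[0][:,0]
E
python3 - <<'E'
from h import *
for n in('scene','top'):
    c=cam(n); cv2.imwrite(f'pics/{n}0.png',np.asarray(c['pixels'])); print(n,c['C'],c['fx'],c['k1'],c['R'].tolist())
print(bot.current_tool_rot(),bot.current_clock())
E
```

```text
pics
scene [ 1.00240045 -0.36181114  0.83653124] 510.4897173350019 -0.15327287992421887 [[0.6642817143756935, 0.7474169191806213, 0.0098870050388318], [0.6147789782767975, -0.5387777556588275, -0.5759907446098191], [-0.4251783294278138, 0.38869844214993365, -0.8173964211171886]]
top [0.51958691 0.01427437 0.75820944] 409.82653565657733 -0.03143011357773817 [[-0.008339656967298725, -0.9999134491073778, -0.010175677660738246], [-0.9935860463891479, 0.009433623467338264, -0.11268440517240269], [0.11277064574812688, 0.009170662051561376, -0.9935787238136122]]
[-6.77381660e-01 -3.06701261e+00  2.44658202e-03] 0.1
```

View pics/scene0.png

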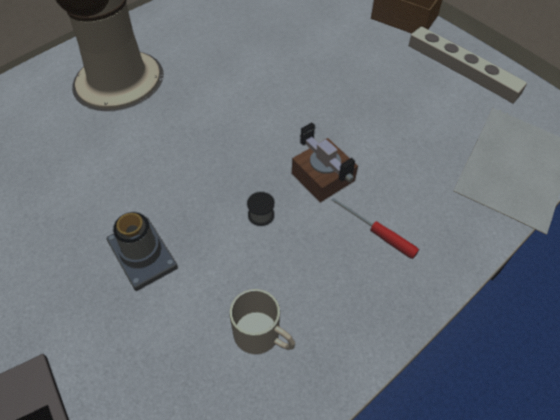

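View pics/top0.png

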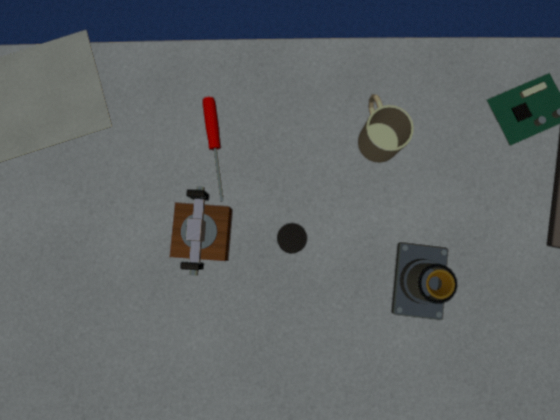

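The overview pictures show the holder at top (197,230) and scene (325,155), and the stand at top (430,283) and scene (135,235). I'll enlarge both in each view.

```bash
python3 - <<'E'
from h import *
a=cv2.imread('pics/top0.png');b=cv2.imread('pics/scene0.png')
def crop(im,x,y):
    o=cv2.resize(im[y:y+75,x:x+100],None,fx=4,fy=4,interpolation=cv2.INTER_CUBIC)
    o=np.clip(o*1.8,0,255).astype(np.uint8)
    for k in range(0,100,10): cv2.line(o,(4*k,0),(4*k,5),(0,255,255),1);cv2.putText(o,str(x+k),(4*k,14),0,.3,(0,255,255))
    for k in range(0,75,10): cv2.line(o,(0,4*k),(5,4*k),(0,255,255),1);cv2.putText(o,str(y+k),(6,4*k+4),0,.3,(0,255,255))
    return o
cv2.imwrite('pics/m1.png',np.vstack([np.hstack([crop(a,385,243),crop(b,90,205)]),np.hstack([crop(a,150,195),crop(b,280,122)])]))
E
```

```text
(no output)
```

View pics/m1.png

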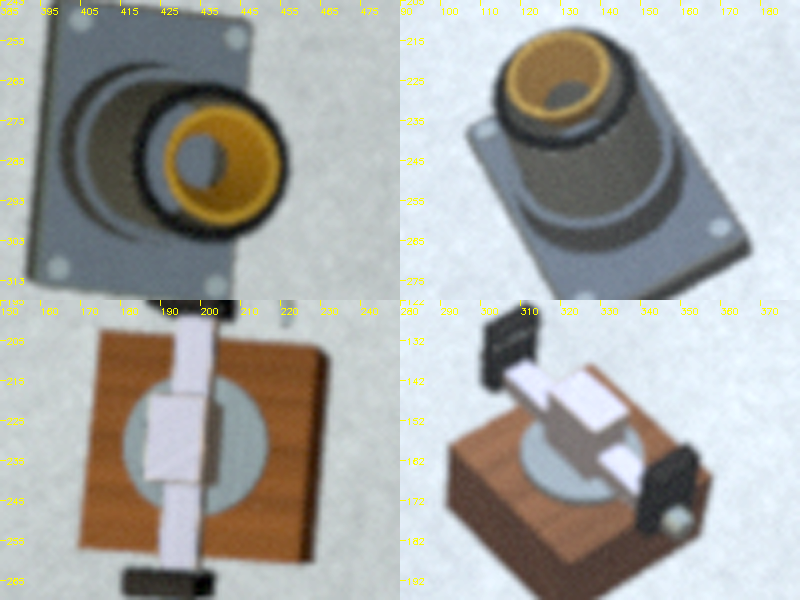

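Tile pixels give the black rim ring and gold sleeve ring in both views, four foot bolts, the block's top face, the bar and the collar disc. Next I cast rays for all of them.

```bash
python3 - <<'E'
from h import *
T=cam('top');S=cam('scene')
def tri(a,b):
    d1=ray(T,*a);d2=ray(S,*b);d1/=np.linalg.norm(d1);d2/=np.linalg.norm(d2)
    s=np.linalg.lstsq(np.c_[d1,-d2],S['C']-T['C'],rcond=None)[0]
    p=T['C']+s[0]*d1;q=S['C']+s[1]*d2;return (p+q)/2,np.linalg.norm(p-q)*1e3
def ell(c,box,n):
    x,y,w,h=box;im=np.asarray(c['pixels'])[y:y+h,x:x+w];hsv=cv2.cvtColor(im,cv2.COLOR_BGR2HSV)
    m=((hsv[...,0]>10)&(hsv[...,0]<30)&(hsv[...,1]>130)&(hsv[...,2]>40)).astype(np.uint8)
    k=max(cv2.findContours(m,0,1)[0],key=cv2.contourArea);e=cv2.fitEllipse(cv2.convexHull(k));print(n,np.add(e[0],(x,y)),e[1]);return np.add(e[0],(x,y))
g=tri(ell(T,(385,243,100,75),'gT'),ell(S,(90,205,100,75),'gS'));print('sleeve top',g)
print('sleeve hand',tri((441.3,284.1),(129.5,224.4)))
print('rim hand',tri((437.8,283.4),(131.5,227.3)))
B=np.array([onz(T,*p,.021) for p in[(405,248),(444.5,252.3),(399.5,309.8),(439,314.5)]])
print('bolts',B.mean(0),[np.degrees(np.arctan2(*(B[j]-B[i])[1::-1])) for i,j in((0,2),(1,3),(0,1),(2,3))],np.linalg.norm(B[0]-B[2]),np.linalg.norm(B[0]-B[1]))
tp=lambda x,y:(150+x/4,195+(y-300)/4); sp=lambda x,y:(280+(x-400)/4,122+(y-300)/4)
ct=[(152,393),(208,395),(203,482),(146,480)]
print('block',np.mean([onz(T,*tp(*p),.096) for p in ct],0))
a,b=onz(T,*tp(195,320),.074),onz(T,*tp(180,560),.074);print('bar',a,b,np.degrees(np.arctan2(*(a-b)[1::-1])))
print('block scene',np.mean([onz(S,*sp(*p),.096) for p in[(589,366),(630,411),(590,440),(546,400)]],0))
print('collar',onz(T,*tp(196,445.5),.056), onz(S,*sp(581,448),.056))
E
```

```text
gT [440.47685242 283.90250015] (28.270734786987305, 30.087736129760742)
gS [121.91870499 225.48117065] (7.95547342300415, 9.616113662719727)
sleeve top (array([ 0.47188531, -0.23459568,  0.10303339]), np.float64(10.375979091739634))
sleeve hand (array([ 0.47611371, -0.22856343,  0.10715696]), np.float64(3.2464225024217255))
rim hand (array([ 0.47642424, -0.22708914,  0.09679625]), np.float64(2.775911347407549))
bolts [ 0.47515876 -0.22812152  0.021     ] [np.float64(172.66163363682344), np.float64(172.13246856130857), np.float64(-96.79670158408828), np.float64(-97.36906445701418)] 0.10950548840755112 0.07123485943771429
block [0.56556301 0.16191303 0.096     ]
bar [0.61671821 0.16004194 0.074     ] [0.5159777 0.1649175 0.074    ] -2.7707920739100786
block scene [0.57102198 0.16196396 0.096     ]
collar [0.5647721  0.16266642 0.056     ] [0.56633798 0.16608908 0.056     ]
```

```bash
cat >> h.py <<'E'
from scipy.spatial.transform import Rotation as Ro
def down(deg): return (Ro.from_euler('z',deg,degrees=True)*Ro.from_euler('x',180,degrees=True)).as_rotvec()
E
python3 - <<'E'
from h import *
for o in(0,180):
    print(o,[np.round(bot.inverse_kinematics(p,down(y+o)),2) for p,y in(((.5655,.163,.17),-3),((.4757,-.228,.2),-7.35))])
q=bot.inverse_kinematics((.5655,.163,.17),down(-3));q2=bot.inverse_kinematics((.5655,.163,.17),down(177))
o=0 if abs(q[5])<abs(q2[5]) else 180
bot.set_gripper(1.0)
bot.goto((.5655,.163,.17),down(-3+o)); print(bot.current_clock())
bot.line_to((.5655,.163,.062)); print(bot.current_clock(),bot.current_contact_force())
bot.set_gripper(0,55); print(bot.current_clock(),bot.current_opening(),bot.current_grip_force(),bot.current_contact_force(),bot.current_ft_torque())
bot.line_to((.5655,.163,.20),max_speed=.1)
print(bot.current_clock(),bot.current_opening(),bot.current_contact_force(),bot.current_ft_torque(),bot.current_ee_pos())
a=cam('top');b=cam('scene')
def crop(c,w=100,h=75):
    x,y=(proj(c,[.5655,.163,.2])[0]-[w/2,h/2]).astype(int)
    o=cv2.resize(np.asarray(c['pixels'])[y:y+h,x:x+w],None,fx=4,fy=4,interpolation=cv2.INTER_CUBIC);print(x,y)
    return np.clip(o*1.8,0,255).astype(np.uint8)
cv2.imwrite('pics/g1.png',np.vstack([crop(a,200,75)[:, :800],crop(b,200,75)]))
E
```

```text
0 [array([0.08, 0.21, 1.58, 0.  , 1.36, 1.7 ]), array([-0.68,  0.03,  1.71,  0.  ,  1.4 ,  1.02])]
180 [array([ 0.08,  0.21,  1.58,  0.  ,  1.36, -1.44]), array([-0.68,  0.03,  1.71, -0.  ,  1.4 , -2.12])]
2.175
3.0417 [ 0.47300864  1.01354372 -0.33829877]
4.0917 0.25138284035835723 54.98027980327606 [-0.13941245  1.32025122 -0.9677526 ] [ 0.20016481 -0.04680442  0.04095722]
5.625 0.2543919736154915 [-0.09324899  0.4103074  -3.07397999] [-0.00021221 -0.02137227  0.02590544] [0.56498447 0.16295677 0.19908833]
76 186
230 69
```

View pics/g1.png

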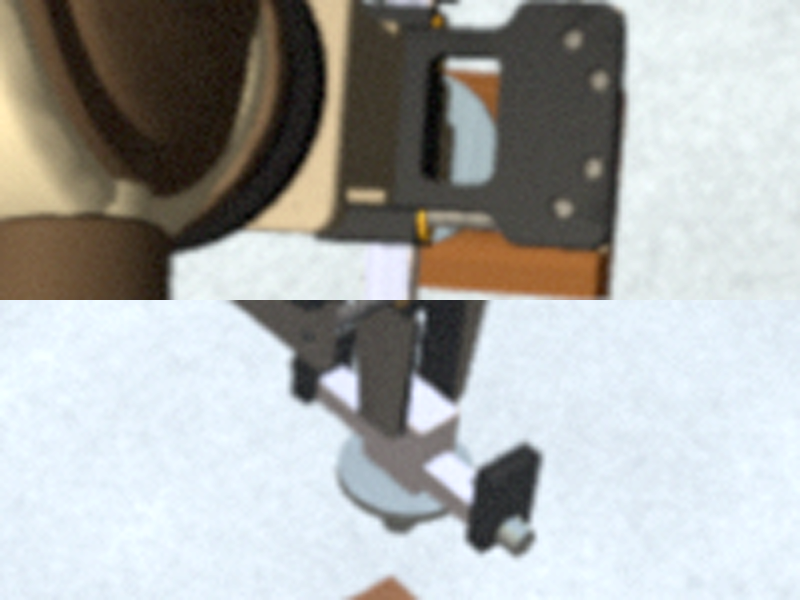

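Held level and clear of the rest. In the scene tile the collar spans left 337 to bottom 508 and the stem tip is at about (397,531). Next I compare this with the projection.

```bash
python3 - <<'E'
from h import *
c=cam('scene');im=np.asarray(c['pixels'])
p=np.array(bot.current_ee_pos());yaw=np.radians(177)
o=p-[0,0,.042];t=np.linspace(0,6.283,60)
def circ(o,r,z): return np.c_[o[0]+r*np.cos(t),o[1]+r*np.sin(t),0*t+o[2]+z]
x0,y0=230+75,69+75
out=cv2.resize(im[y0-15:y0+70,x0:x0+75],None,fx=7,fy=7,interpolation=cv2.INTER_CUBIC);out=np.clip(out*1.8,0,255).astype(np.uint8)
out=out.copy()
ux=np.array([np.cos(yaw),np.sin(yaw),0]);uy=np.array([-ux[1],ux[0],0])
box=np.array([o+a*18*ux*1e-3+b*.012*uy+[0,0,.076] for a,b in((1,1),(1,-1),(-1,-1),(-1,1))])
for P,col in((circ(o,.031,.036),(0,0,255)),(circ(o,.008,0),(0,255,0)),(box,(255,0,255))):
    q=((proj(c,P)+.5-[x0,y0-15])*7).astype(int);cv2.polylines(out,[q],True,col,1)
cv2.imwrite('pics/g2.png',out)
E
```

```text
(no output)
```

View pics/g2.png

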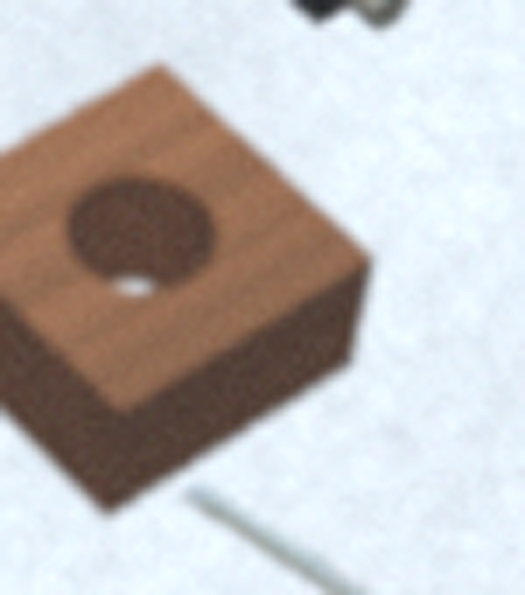

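The crop offset was wrong: it shows the empty rest only. Redoing it.

```bash
python3 - <<'E'
from h import *
c=cam('scene');im=np.asarray(c['pixels'])
p=np.array(bot.current_ee_pos());yaw=np.radians(177)
o=p-[0,0,.042];t=np.linspace(0,6.283,60)
def circ(o,r,z): return np.c_[o[0]+r*np.cos(t),o[1]+r*np.sin(t),0*t+o[2]+z]
x0,y0=300,75
out=cv2.resize(im[y0:y0+75,x0:x0+75],None,fx=8,fy=8,interpolation=cv2.INTER_CUBIC);out=np.clip(out*1.8,0,255).astype(np.uint8).copy()
ux=np.array([np.cos(yaw),np.sin(yaw),0]);uy=np.array([-ux[1],ux[0],0])
bx=lambda ax,h,z:np.array([o+a*ax*ux+b*h*uy+[0,0,z] for a,b in((1,1),(1,-1),(-1,-1),(-1,1))])
for P,col in((circ(o,.031,.036),(0,0,255)),(circ(o,.008,0),(0,255,0)),(bx(.018,.012,.076),(255,0,255)),(bx(.065,.015,.084),(0,200,255))):
    q=((proj(c,P)+.5-[x0,y0])*8).astype(int);cv2.polylines(out,[q],True,col,1)
cv2.imwrite('pics/g3.png',out)
E
```

```text
(no output)
```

View pics/g3.png

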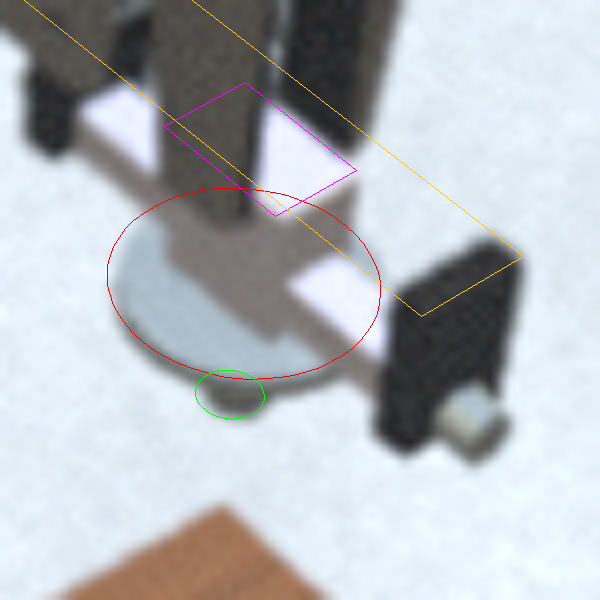

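Overlay matches the held holder within about 1 px, so there is no meaningful grasp offset. Carrying it to the stand and starting the descent.

```bash
python3 - <<'E'
from h import *
r=down(172.65); T=np.array([.4757,-.2281])
bot.line_to((.55,.10,.22),down(176),max_speed=.15)
bot.line_to((T[0],T[1],.20),r,max_speed=.2); bot.hold(.3)
e=T-np.array(bot.current_ee_pos())[:2]; xy=T+e; print(e, bot.current_clock())
bot.line_to((*xy,.160),r,max_speed=.1); bot.hold(.3)
f0=np.mean([bot.current_contact_force() for _ in range(5)],0);np.save('f0.npy',f0);np.save('xy.npy',xy)
print('f0',f0,bot.current_clock(),bot.current_ee_pos())
z=.160
while z>.100:
    z-=.0015; bot.line_to((*xy,z),r,max_speed=.03)
    f=np.array(bot.current_contact_force())-f0
    if f[2]>2 or np.hypot(f[0],f[1])>3: break
bot.hold(.2);f=np.array(bot.current_contact_force())-f0
print(z,f,bot.current_ee_pos(),bot.current_ft_torque(),bot.current_clock())
E
```

```text
[-0.00010068 -0.0002887 ] 8.5583
f0 [ 0.45270934 -0.15260789 -2.58906016] 9.4083 [ 0.4759277  -0.22865048  0.1606268 ]
0.12399999999999997 [-1.39022792  2.21079658  3.70476549] [ 0.475597   -0.22829951  0.12407286] [0.45168491 0.29704543 0.00207228] 15.6083
```

Contact came at TCP z≈0.124, as predicted from sight (0.123). The small lateral force can be relieved by shifting with it. Now pressing slowly.

```bash
python3 - <<'E'
from h import *
r=down(172.65); xy=np.load('xy.npy');f0=np.load('f0.npy');z=.124
F=lambda n=4:np.mean([(bot.hold(.02),bot.current_contact_force())[1] for _ in range(n)],0)-f0
n=0
while z>.088:
    f=F(2)
    if f[2]>13: break
    d=.0002*f[:2]; xy=xy+np.clip(d,-.0004,.0004)
    z-=.0008 if f[2]<9 else .0004
    bot.line_to((*xy,z),r,max_speed=.006); n+=1
    if n%3==0: print(round(z,4),np.round(f,1),np.round(xy,4),round(bot.current_ee_pos()[2],4),round(bot.current_clock(),1))
np.save('xy.npy',xy);np.save('z.npy',z)
print(z,F(),bot.current_ee_pos(),bot.current_clock())
E
```

```text
0.1216 [-0.6  1.   2.3] [ 0.4748 -0.2275] 0.1217 16.6
0.1192 [-0.1 -0.3  3.1] [ 0.4747 -0.2279] 0.1191 17.6
0.1168 [0.4 0.5 3. ] [ 0.475 -0.228] 0.1167 18.5
0.1144 [ 0.  -0.9  2.6] [ 0.4749 -0.228 ] 0.1143 19.5
0.112 [0.3 0.  2.9] [ 0.475 -0.228] 0.112 20.4
0.1096 [-2.1  1.   8.2] [ 0.4745 -0.2275] 0.1107 21.4
0.1084 [ 0.3  0.8 11.2] [ 0.474  -0.2268] 0.1103 22.2
0.1080000000000001 [-0.76840637  0.39567507 13.49443132] [ 0.47509805 -0.22800248  0.11015764] 22.625
```

```bash
python3 - <<'E'
from h import *
r=down(172.65); xy=np.load('xy.npy');f0=np.load('f0.npy');z=float(np.load('z.npy'))
F=lambda n=4:np.mean([(bot.hold(.02),bot.current_contact_force())[1] for _ in range(n)],0)-f0
f=F(4)
while f[2]<18.3 and z>.1045:
    z-=.0003; bot.line_to((*xy,z),r,max_speed=.005); f=F(4)
    print(round(z,4),np.round(f,1),round(bot.current_ee_pos()[2],4))
for _ in range(6):
    print(np.round(F(5),1),round(bot.current_clock(),2))
print(bot.current_ee_pos(),Ro.from_rotvec(bot.current_tool_rot()).as_matrix()[:,0])
# unload slowly (cushion ~3 mm), then let go
while f[2]>1.5 and z<.1135:
    z+=.0005; bot.line_to((*xy,z),r,max_speed=.01); f=F(2)
print('unloaded',z,f,bot.current_ee_pos(),bot.current_clock())
E
```

```text
0.1077 [-1.   0.6 14.3] 0.1101
0.1074 [-1.6  1.3 15.3] 0.1099
0.1071 [-2.   1.4 15.9] 0.1098
0.1068 [-2.2  1.5 16.4] 0.1096
0.1065 [-2.6  1.5 17.5] 0.1094
0.1062 [-2.8  2.  18.2] 0.1093
0.1059 [-3.3  1.8 19.5] 0.1092
[-3.1  1.8 19. ] 24.99
[-3.5  2.3 19.3] 25.07
[-3.4  1.9 19.5] 25.16
[-3.4  2.3 19.2] 25.24
[-3.2  2.1 19.4] 25.32
[-3.   2.  19.3] 25.41
[ 0.47525085 -0.22805911  0.10913989] [-0.99179128  0.12780856 -0.0038772 ]
unloaded 0.11340000000000014 [ 2.94108086 -3.42623286 -0.06572405] [ 0.47298196 -0.22634353  0.11242527] 29.6583
```

Pressed at about 19 N total for over half a second. Of that roughly 15–16 N is on the rim, the rest sleeve friction. Recentring laterally, setting it down lightly, then releasing.

```bash
python3 - <<'E'
from h import *
r=down(172.65); f0=np.load('f0.npy')
F=lambda n=4:np.mean([(bot.hold(.02),bot.current_contact_force())[1] for _ in range(n)],0)-f0
xy=np.array([.4751,-.2280]);z=.1134
bot.line_to((*xy,z),r,max_speed=.01);f=F();print(f,bot.current_ee_pos())
while f[2]<4 and z>.110:
    z-=.0004;xy=xy+np.clip(.00015*f[:2],-.0003,.0003);bot.line_to((*xy,z),r,max_speed=.01);f=F()
    print(round(z,4),np.round(f,1),np.round(bot.current_ee_pos(),4))
print(bot.current_clock())
E
```

```text
[-0.13322753 -0.44780696 -0.39066817] [ 0.47420762 -0.2269858   0.11262321]
0.113 [-0.7  0.1 -0.2] [ 0.4749 -0.2278  0.1129]
0.1126 [-0.2  0.4 -0.6] [ 0.475  -0.228   0.1126]
0.1122 [-0.2 -0.1 -0.6] [ 0.4749 -0.228   0.1122]
0.1118 [-0.4  0.6  0.6] [ 0.475  -0.228   0.1119]
0.1114 [-0.7  0.2  2.2] [ 0.475  -0.228   0.1117]
0.111 [-0.8  0.7  4.5] [ 0.475  -0.228   0.1113]
31.9667
```

```bash
python3 - <<'E'
from h import *
r=down(172.65)
p=bot.current_ee_pos()
bot.set_gripper(.7); bot.line_to((p[0],p[1],.21),r,max_speed=.1)
bot.goto((.40,.05,.28),r); print(bot.current_clock(),bot.current_contact_force())
a=cam('top');b=cam('scene')
f=lambda c,x,y:np.clip(cv2.resize(np.asarray(c['pixels'])[y:y+120,x:x+80],None,fx=5,fy=5,interpolation=cv2.INTER_CUBIC)*1.8,0,255).astype(np.uint8)
cv2.imwrite('pics/end.png',np.hstack([f(a,395,225),f(b,90,180)]))
E
```

```text
34.9917 [-0.64738876 -0.29680005 -0.05667207]
```

View pics/end.png

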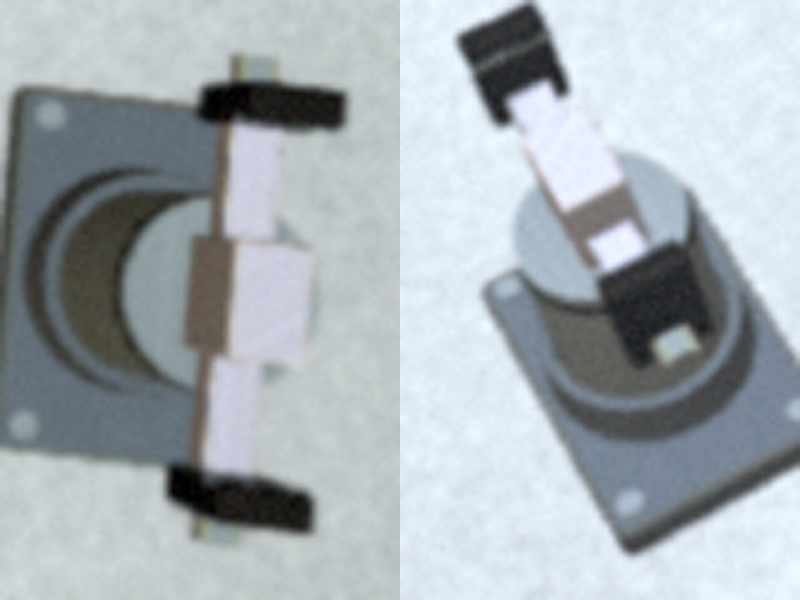

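The end picture shows the collar on the rim with no visible gap. The jaw centres at tile (272,105) and (240,502) lie within about 1° of the foot bolt line from (50,115) to (22,427).

```bash
python3 -c "
from workcell import bot
print(bot.job_done(),bot.current_clock())"
```

```text
the job is handed in; nothing more can be done
the job is handed in; nothing more can be done
```

The holder is nested in the stand with its collar on the rim and its jaw bar within about 1° of the foot's long side; I pressed it for over half a second at about 19 N total (an estimated 15–16 N of it on the rim), let go, and handed the job in at about 35 s.

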